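Unpin the vial case guard and hold it open at 45 degrees

ROBOT

A 7-joint arm with a two-finger parallel gripper is mounted at the origin on a cart in front of the work surface, level with it; the furniture and walls round the work are solid. World frame = base frame: x ahead of the robot, y to its left, z up, the work surface at z = 0. Lengths are in m, angles in rad, forces in N, time in s.
With the tool pointing down it reaches from about 0.425 to 0.925 m from the base axis. Payload 6.8 kg.
Tool frame: the origin (TCP) lies between the finger pads; the fingertips stand 11 mm ahead of it and the grasp point (between the pads) lies 8 mm behind it; z points along the fingers, y is the line along which they close (so a half turn about z gives the same grasp; the last joint's range is limited). The gripper opens to 85 mm and grips with 20 to 120 N. Pads are 22 mm wide; open, the fingers measure 114 mm over their backs; the gripper's body (76 mm by 85 mm) begins 54 mm behind the grasp point. The pads swing forward as they close: fully open they stand 13 mm farther back than shut.
Start: joints at [-1.347, 0.477, 0.022, 1.555, -0.011, 1.109, -0.083], TCP at [0.22, 0.638, 0.242] pointing down, gripper open.
Joint ranges: [-2.96, 2.96], [-0.34, 2.1], [-1.41, 1.46], [0.24, 2.44], [-1.37, 4.51], [0.17, 1.92], [-2.96, 2.96]. Speed limits (rad/s): [2.39, 2.39, 3.14, 3.14, 3.14, 3.14, 3.14].

INTERFACE

Orientations are given as a rotation vector (axis times angle).
In Python, from bench import r gives the robot as it stands.
- The arm moves only by the tool send_rows, never from a script. Its argument "deltas" is a list of rows, each an object of numbers: "dx", "dy", "dz": the shift along the world's x, y, z in mm; "rx", "ry", "rz": the turn, a rotation vector about the world's x, y, z in degrees. A call has 1 to 5 rows; each row is the pose to reach, as a shift and turn from the pose commanded when the call began; what a row does not reach only later rows make up. A row lasts 1/12 s, in which the tool goes at most 41.7 mm and 7.16 degrees, less where a joint would pass 70% of its speed; a pose out of reach is approached as far as the arm can. A call with a gripper value outside its range is refused whole. "jaw" is the finger opening in mm, from 0 to 85.4, set as the call begins (left out, the last holds). The fingers move at their own pace and stop on an object; "newtons" is the grip in N (left out, the last holds). Time passes only in rows, so rows that repeat a pose let the fingers close. It gives the time, the measured TCP pose, the force, the opening and the grip force at its end, in the units of the state.
- r.get_obs(): the state, without advancing time (a new reading comes with each control period).
- r.grab_frame(name): name is "side" or "top"; returns a dict with "frame" (480x640x3 uint8, blue, green, red), "z_map" (480x640 float32, m along the optical axis (not along the pixel's ray), 0 where there is no reading), "vertical_fov" (degrees; the focal length in pixels is half the picture's height over the tangent of half this angle, whatever the lens; pixels are square), "cx", "cy" (the principal point, pixels), "xyz" and "orientation" of the camera in the world. Camera axes: x right, y down, z forward; pixel columns grow to the right and rows downward; lengths in m; the calibration is good to about 2 mm. A picture is of the moment at which its call begins.
- r.hand_in(): hands the job in; it is judged then, once.
The state is a dict: "clock": time; "joints": joint angles; "qvel": joint speeds; "tau": joint torques, N m; "tcp_pos": TCP position; "orientation": TCP orientation; "contact_force": force on the tool from outside, world axes, zero at the start; "moment": the same for the moment, N m; "grip_width": finger opening in m; "gripper_force": force on a finger pad.
Only numpy, scipy, OpenCV 4.12 (cv2) and the standard library are available. Lean on these libraries where they do the work, as an engineer would, in place of code of your own. Each camera call takes 0.05 s, during which the arm holds its last target. There are 200 camera calls.

TASK

A colleague is about to take a vial out of the grey vial case, whose clear hinged guard falls shut unless it is held. With the guard still shut, draw the lock pin straight out of the clevis at the front of the case and park it in the notched bracket on the case's right side, its shank lying level in both notches; let go of it. Then lift the guard (it has a handle bar in front) to 45 degrees from shut and keep holding it there with the gripper, still, as you finish (do not let go); never drop the pin on the worktop, and leave the beaker, stopper and marker where they are.

Things in the scene. Friction and masses are not known exactly. Their poses are not given: they have to be found in the camera images.
- case: Fixed grey open tray, 150 (x) x 190 (y) x 100 mm (z), vials inside; its yaw varies. Origin: centre of its underside, on the worktop; z up, +x from front (facing the robot) to back, +y left. In front the clevis: two 8 mm ears at y = -16 and -50 mm, x -75 to -140, z 74 to 102 mm, 11 mm bore along y at x = -125, z = 88 mm; the guard's 18 mm lug stands between them. Right (-y): parking bracket.
- case_bore (a point): Centre of the bore's mouth, on the outer (right, -y) face of the outer ear; axes as the case's. The bore runs along y, its far end 42 mm in (+y). The pin is drawn out towards -y.
- case_park (a point): Where the lock pin's origin lies when parked (good within 5 mm in x, 6 in z, -18 to +12 in y); axes as the case's. Bracket: two 6 mm thick forks at 32 and 77 mm to +y of here, notches 12 mm wide, open and flared upwards, floors 4 mm below, tops 27 mm above, 34 mm wide arm 14 mm below this point. The pin is laid in from above along y, tip to the case (+y), grip outside the outer fork.
- lock_pin: Loose pin, 40 to 65 g: 8 mm round steel shank, black flat grip 14 (x) x 28 (y) x 20 mm (z, 11 below to 9 above the axis), pinched across x from above. Origin: on the axis in the middle of the grip; +y along the shank to its tip at 90 mm; 13 mm collar at y 12 to 15 mm. Starts in the clevis, origin 25 to 31 mm outside the bore's mouth: draw it about 65 mm to the case's -y to clear it.
- guard (a joint): Angle of the guard (rad): 0 shut, grows as it opens upward, stop at 1.4; 45 degrees = 0.785. It weighs 0.32 to 0.6 kg and falls shut from any angle. The guard is an aluminium frame with a clear pane, 154 x 196 x 10 mm, on top of the case.
- guard_bar (a point): Middle of the guard's handle: a round steel bar 12 mm thick, along the case's y axis, 66 mm between the middles of its two stalks, 48 mm in front of the guard's front edge, 106 mm above the worktop when shut. Moves and turns with the guard. Pinched from above across the case's x axis, it turns between the fingers as it rises.
- guard_hinge (a point): Point of the hinge axis straight behind the handle bar's middle (fixed; axes as the case's; axis parallel to y, 100 mm above the worktop). When shut, the bar's middle is 205 mm in front of it (-x) and 6 mm above it; it swings up and back about it.
- beaker_100: Glass beaker, 54 mm wide, 71 mm tall, left of the case; origin at the centre of its base. Bystander.
- stopper_1: Black rubber stopper, 24 mm wide, 25 mm tall, behind the parking bracket on the right of the case; origin at the centre of its base. Bystander.
- marker: Black marker pen, 140 mm long, 19 mm thick, lying in front of the case; origin on its underside. Bystander.

How it is judged:
By the outcome, as a careful person would: the job done as asked, in the order asked, and still so for the second after the job is handed in, while the arm keeps its last pose, push and grip.
It also fails if it takes over 56 s, if anything falls off the work surface, if the arm or the gripper's body presses on something with over 40 N, if the wrist force passes 120 N, or if a joint passes its speed limit or range.

## Working session

There is one attempt and no reset: what is moved stays moved. The work goes in short steps, Python scripts to look and compute and a tool call to move; the robot and the scene stay as the last step left them, time stands still between calls to the robot, and variables do not carry over. Pictures are saved under pics/ and viewed, at most 10 in all, crops included, and the job is handed in when it is done.

Besides the shell and the picture viewer there is one more tool, called as name(argument=value, ...), one argument or row to a line, values as JSON. send_rows: Moves the arm, as the interface text tells. Its arguments: {"type":"object","properties":{"deltas":{"type":"array","items":{"type":"object","properties":{"dx":{"type":"number"},"dy":{"type":"number"},"dz":{"type":"number"},"rx":{"type":"number"},"ry":{"type":"number"},"rz":{"type":"number"}}}},"jaw":{"type":"number"},"newtons":{"type":"number"}},"required":["deltas"]}

```bash
mkdir -p pics; ls
cat > h.py <<'E'
import numpy as np, cv2
from scipy.spatial.transform import Rotation as R
from bench import r
def grab(n,name=None):
    d=r.grab_frame(n)
    if name: cv2.imwrite('pics/'+name+'.png',d['frame'])
    z=d['z_map']; f=240/np.tan(np.radians(d['vertical_fov'])/2)
    v,u=np.mgrid[:480,:640]
    p=np.stack([(u-d['cx'])/f*z,(v-d['cy'])/f*z,z],-1)
    o=np.array(d['orientation']); M=R.from_rotvec(o).as_matrix() if o.size==3 else o.reshape(3,3)
    W=p@M.T+np.array(d['xyz']); W[z==0]=np.nan
    return d,W
E
python3 - <<'E'
from h import *
for n in('side','top'):
    d,W=grab(n,n+'1'); np.save(n+'1.npy',W)
    print(n,d['xyz'],d['orientation'],d['vertical_fov'],d['cx'],d['cy'])
print(r.get_obs())
E
```

```text
pics
side [1.29695429 0.03451409 0.46722254] [-1.50117571 -1.60319078  0.95269454] 52.68881404266071 320.15878092187097 239.2151446661381
top [0.39279583 0.01398233 1.09487393] [-2.1487611   2.17239124 -0.15678487] 44.78677997038714 315.7242854089702 239.64946380264303
{'clock': 0.1, 'joints': array([-1.34706545,  0.47769346,  0.02234375,  1.55635585, -0.0114982 ,
        1.10928207, -0.08310696]), 'qvel': array([-8.70537461e-05, -2.00942736e-03,  6.59665929e-05, -4.94800550e-03,
        1.48354113e-03, -1.89646839e-03, -7.28643442e-05]), 'tau': array([ 4.61254822e-03, -5.97755349e+01,  1.61378793e+00, -2.81950843e+01,
        1.28964198e-02,  4.97551955e-03, -2.27175292e-05]), 'tcp_pos': array([0.21974109, 0.63768946, 0.24143763]), 'orientation': array([-5.18805931e-01, -3.09830674e+00,  2.51892113e-03]), 'contact_force': array([ 0.84085747,  0.11962682, -0.2672321 ]), 'moment': array([0.0281221 , 0.00898446, 0.00975699]), 'gripper_force': 0.0, 'grip_width': 0.08537195119967625}
```

View pics/top1.png

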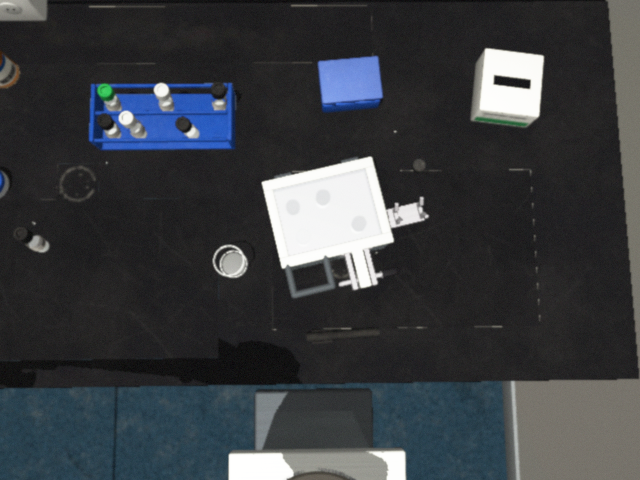

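View pics/side1.png

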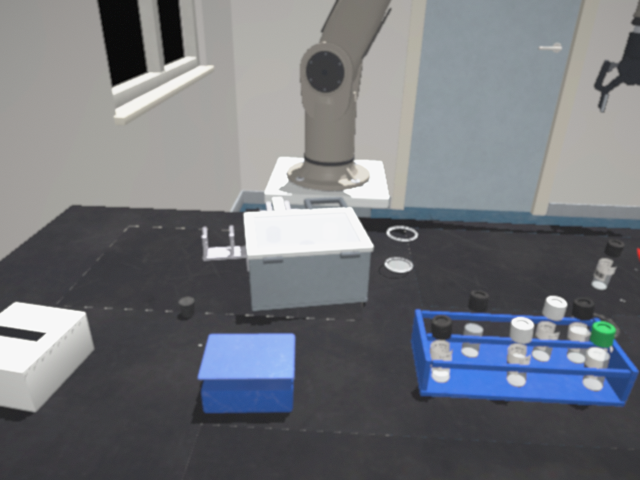

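The top view shows the guard with corners near (262,180), (372,158), (393,242) and (285,265). The handle bar is around (290-335,295), the clevis at (362,270) and the dark pin grip near (388,273). The bracket forks are at (397,214) and (423,208). The side view confirms the layout. Next I'll fit the case pose.

Run:
```python
from h import *
W=np.load('top1.npy'); im=cv2.imread('pics/top1.png')
m=(W[...,2]>.095)&(W[...,2]<.125)
reg=np.zeros_like(m);reg[150:300,255:440]=1
m&=reg
# opening removes bar and clevis
mm=cv2.morphologyEx(m.astype(np.uint8),cv2.MORPH_CLOSE,np.ones((9,9)))
mo=cv2.morphologyEx(mm,cv2.MORPH_OPEN,np.ones((51,51)))
mo=cv2.morphologyEx(mm,cv2.MORPH_OPEN,cv2.getStructuringElement(cv2.MORPH_ELLIPSE,(55,55)))
pts=W[(mo>0)&m][:,:2]
c,s,a=cv2.minAreaRect((pts*1000).astype(np.float32)); print(c,s,a,np.nanmedian(W[(mo>0)&m][:,2]))
yaw=np.radians(a if s[0]<s[1] else a-90); print('yaw',np.degrees(yaw))
C=np.array(c)/1000; ex=np.array([np.cos(yaw),np.sin(yaw)]);ey=np.array([-ex[1],ex[0]])
L=np.stack([(W[...,:2]-C)@ex,(W[...,:2]-C)@ey],-1)*1000
z=W[...,2]*1000
def show(n,sel):
    print(n,sel.sum(),'x',np.percentile(L[sel][:,0],[1,50,99]).round(),'y',np.percentile(L[sel][:,1],[1,50,99]).round(),'z',np.percentile(z[sel],[1,50,99]).round())
x,y=L[...,0],L[...,1]
show('clevis',(x<-82)&(x>-170)&(y<-5)&(y>-60)&(z>60))
show('bar',(x<-110)&(x>-170)&(y>-5)&(y<100)&(z>60))
show('pin',(x<-100)&(x>-150)&(y<-56)&(y>-130)&(z>40))
show('bracket',(x<80)&(x>-80)&(y<-105)&(y>-220)&(z>40))
f1=(x<80)&(x>-80)&(y<-105)&(y>-220)&(z>75);show('forks',f1)
cl=cv2.resize(im[195:305,270:440],None,fx=4.5,fy=4.5,interpolation=cv2.INTER_CUBIC);cv2.imwrite('pics/crop1.png',cl)
np.save('L1.npy',np.dstack([L,z]))
```

```text
(568.314697265625, -21.492843627929688) (165.4148406982422, 197.00172424316406) 12.057109832763672 0.1094189766515416
yaw 12.057109832763672
clevis 816 x [-136. -112.  -83.] y [-55. -33.  -8.] z [ 77. 104. 115.]
bar 411 x [-129. -122. -110.] y [-3. 51. 91.] z [ 89. 111. 116.]
pin 168 x [-128. -121. -114.] y [-96. -78. -58.] z [83. 94. 99.]
bracket 732 x [-42. -25.  -8.] y [-168. -141. -108.] z [ 56.  62. 102.]
forks 142 x [-44. -19.  -7.] y [-168. -163. -118.] z [ 75.  94. 104.]
```

View pics/crop1.png

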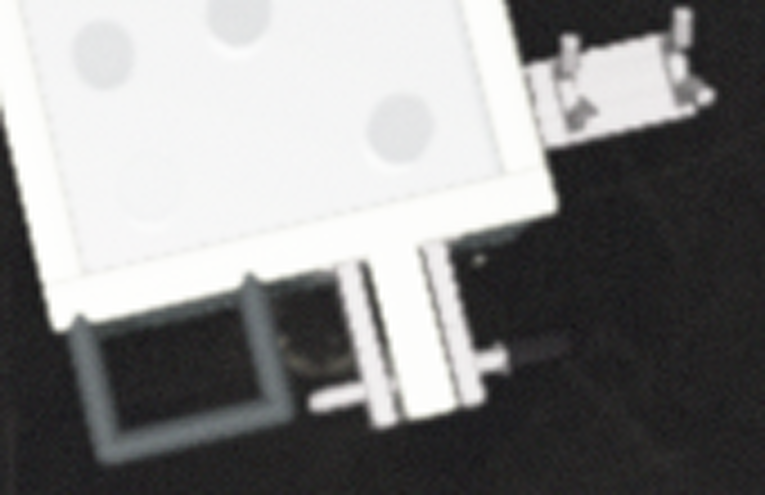

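The crop shows the pin running from its tip at (315,400) through the ears, with the collar at (492,360) and the black grip out to about (575,345). The forks' prongs are at (570,50)/(580,115) and (682,30)/(705,95).

Run:
```python
from h import *
L=np.load('L1.npy');W=np.load('top1.npy');x,y,z=L[...,0],L[...,1],L[...,2]
yaw=np.radians(12.057);C=np.array([568.3,-21.5]);ex=np.array([np.cos(yaw),np.sin(yaw)]);ey=np.array([-ex[1],ex[0]])
def st(n,s,w=None): print(n,s.sum(),'med',[round(float(np.median(a[s])),1) for a in(x,y,z)],'rng',[np.percentile(a[s],[3,97]).round(1).tolist() for a in(x,y)])
for n,yr in(('in',(-135,-108)),('out',(-180,-155))):
    for k,xr in(('front',(-60,-25)),('back',(-25,10))):
        st(n+k,(y>yr[0])&(y<yr[1])&(x>xr[0])&(x<xr[1])&(z>85))
st('grip',(x<-100)&(x>-150)&(y<-70)&(y>-110)&(z>90))
st('shank',(x<-110)&(x>-140)&(y>-8)&(y<22)&(z>80)&(z<100))
st('barmid',(x<-110)&(x>-140)&(y>30)&(y<75)&(z>100))
for a in range(-10,110,6):
    s=(x<-110)&(x>-140)&(y>a)&(y<a+6)&(z>90)
    if s.sum()>3: print(a,s.sum(),np.median(x[s]).round(1),np.median(z[s]).round(1))
for k in(-100,-95):  # stalks
    s=(x>k)&(x<k+6)&(y>0)&(y<110)&(z>90); print(k,np.sort(y[s]).round().tolist())
# yaw from guard left/right edges
for lo,hi,n in((60,110,'L'),(-110,-60,'R')):
    e=[(a,(np.max if lo>0 else np.min)(y[(x>a)&(x<a+10)&(z>100)&(z<116)&(y>lo)&(y<hi)])) for a in range(-65,60,10)]
    print(n,np.polyfit(*np.array(e).T,1))
s=(z>100)&(z<116)&(abs(y)<90)
e=[(b,np.max(x[s&(y>b)&(y<b+10)&(x<110)])) for b in range(-85,80,10)];print('back',np.round(e,1)[:,1],)
e=[(b,np.min(x[s&(y>b)&(y<b+10)&(x>-95)])) for b in range(-85,80,10)];print('front',np.round(e,1)[:,1])
```

```text
infront 27 med [-38.5, -120.1, 97.8] rng [[-43.6, -32.7], [-123.9, -117.9]]
inback 27 med [-13.3, -120.3, 96.0] rng [[-19.2, -7.9], [-122.4, -118.2]]
outfront 27 med [-37.7, -165.2, 97.6] rng [[-42.9, -31.9], [-168.7, -163.1]]
outback 34 med [-12.8, -164.9, 95.0] rng [[-18.3, -7.1], [-168.0, -162.8]]
grip 123 med [-121.0, -82.7, 95.5] rng [[-127.5, -114.5], [-95.0, -70.8]]
shank 41 med [-122.1, -0.4, 90.5] rng [[-125.5, -118.2], [-7.4, 6.7]]
barmid 190 med [-123.1, 52.6, 111.7] rng [[-128.6, -117.3], [31.6, 73.6]]
-10 8 -122.1 91.0
-4 12 -122.6 91.1
2 7 -121.7 91.7
14 31 -118.2 110.4
20 40 -119.3 112.0
26 25 -122.3 111.4
32 24 -123.0 111.3
38 26 -122.8 111.4
44 25 -123.2 112.0
50 26 -123.5 112.0
56 25 -123.1 111.4
62 26 -122.9 112.3
68 25 -123.2 111.3
74 26 -123.6 111.0
80 40 -120.1 111.4
86 38 -119.0 111.9
-100 [16.0, 16.0, 16.0, 17.0, 18.0, 18.0, 19.0, 19.0, 20.0, 20.0, 21.0, 21.0, 22.0, 22.0, 23.0, 23.0, 23.0, 24.0, 25.0, 25.0, 26.0, 26.0, 26.0, 81.0, 81.0, 82.0, 82.0, 82.0, 83.0, 83.0, 84.0, 84.0, 84.0, 85.0, 85.0, 86.0, 86.0, 87.0, 87.0, 88.0, 89.0, 89.0, 90.0, 90.0, 91.0, 91.0, 91.0, 92.0, 92.0, 93.0]
-95 [15.0, 16.0, 16.0, 17.0, 18.0, 18.0, 19.0, 20.0, 20.0, 20.0, 20.0, 21.0, 21.0, 22.0, 22.0, 23.0, 23.0, 24.0, 25.0, 25.0, 25.0, 26.0, 27.0, 81.0, 81.0, 82.0, 82.0, 82.0, 83.0, 83.0, 84.0, 84.0, 84.0, 85.0, 86.0, 86.0, 87.0, 87.0, 88.0, 89.0, 89.0, 89.0, 90.0, 90.0, 91.0, 91.0, 91.0, 92.0]
L [1.40269253e-02 9.80318892e+01]
R [ 1.55914926e-02 -9.75533566e+01]
back [80.7 88.9 87.4 88.2 86.1 80.5 79.8 79.5 79.5 79.2 79.3 79.6 78.4 87.
 87.1 86.3 83.6]
front [-72.8 -73.  -74.1 -94.7 -94.9 -94.9 -94.4 -94.9 -73.7 -93.7 -94.6 -93.4
 -74.5 -74.9 -75.1 -75.  -94.9]
```

Yaw refines to about 12.9°. World targets in mm: grip (467,-128), park (585,-219), bar (436,6). Moving to above the pin.

send_rows(
  deltas=[
    {"dx": 23, "dy": -33, "rz": -6},
    {"dx": 46, "dy": -66, "rz": -12},
    {"dx": 69, "dy": -99, "rz": -18},
    {"dx": 92, "dy": -132, "rz": -24},
    {"dx": 115, "dy": -165, "rz": -30},
  ],
  jaw=42,
  newtons=50,
)

```text
$.deltas[0]: bad value
```

send_rows(
  deltas=[
    {"dx": 23, "dy": -35, "rz": -6},
    {"dx": 46, "dy": -70, "rz": -12},
    {"dx": 69, "dy": -105, "rz": -18},
    {"dx": 92, "dy": -140, "rz": -24},
    {"dx": 115, "dy": -173, "rz": -28.1},
  ],
)

```text
$.deltas[0]: bad value
```

send_rows(
  deltas=[
    {"dx": 1, "dy": -40},
    {"dx": 2, "dy": -80},
    {"dx": 3, "dy": -120},
    {"dx": 4, "dy": -160},
    {"dx": 5, "dy": -200},
  ],
)

```text
$.deltas[0]: bad value
```

send_rows(
  deltas=[
    {"dx": 1, "dy": -40, "dz": -6},
    {"dx": 3, "dy": -80, "dz": -18},
    {"dx": 6, "dy": -120, "dz": -30},
    {"dx": 9, "dy": -160, "dz": -45},
    {"dx": 12, "dy": -200, "dz": -60},
  ],
)

```text
$.deltas[0]: bad value
```

send_rows(
  deltas=[
    {"dx": 23, "dy": -33, "dz": 0, "rx": 0, "ry": 0, "rz": -6},
    {"dx": 46, "dy": -66, "dz": 0, "rx": 0, "ry": 0, "rz": -12},
    {"dx": 69, "dy": -99, "dz": 0, "rx": 0, "ry": 0, "rz": -18},
    {"dx": 92, "dy": -132, "dz": 0, "rx": 0, "ry": 0, "rz": -24},
    {"dx": 115, "dy": -165, "dz": 0, "rx": 0, "ry": 0, "rz": -30},
  ],
  jaw=42,
  newtons=50,
)

```text
clock: 0.52
tcp_pos: [0.3355, 0.4712, 0.242]
orientation: [-1.31, -2.855, 0.001]
contact_force: [0.1, -0.5, 0.2]
grip_width: 0.0423
gripper_force: 0.0
```

send_rows(
  deltas=[
    {"dx": 23, "dy": -35, "dz": 0, "rx": 0, "ry": 0, "rz": -6},
    {"dx": 46, "dy": -70, "dz": 0, "rx": 0, "ry": 0, "rz": -12},
    {"dx": 69, "dy": -105, "dz": 0, "rx": 0, "ry": 0, "rz": -18},
    {"dx": 92, "dy": -140, "dz": 0, "rx": 0, "ry": 0, "rz": -24},
    {"dx": 115, "dy": -173, "dz": 0, "rx": 0, "ry": 0, "rz": -28.1},
  ],
)

```text
clock: 0.93
tcp_pos: [0.4503, 0.298, 0.2422]
orientation: [-1.964, -2.451, 0.001]
contact_force: [1.2, 0.7, -0.8]
grip_width: 0.042
gripper_force: 0.0
```

send_rows(
  deltas=[
    {"dx": 1, "dy": -40, "dz": 0, "rx": 0, "ry": 0, "rz": 0},
    {"dx": 2, "dy": -80, "dz": 0, "rx": 0, "ry": 0, "rz": 0},
    {"dx": 3, "dy": -120, "dz": 0, "rx": 0, "ry": 0, "rz": 0},
    {"dx": 4, "dy": -160, "dz": 0, "rx": 0, "ry": 0, "rz": 0},
    {"dx": 5, "dy": -200, "dz": 0, "rx": 0, "ry": 0, "rz": 0},
  ],
)

```text
clock: 1.35
tcp_pos: [0.4543, 0.0982, 0.2421]
orientation: [-1.958, -2.457, 0.0]
contact_force: [1.5, -0.3, 0.4]
grip_width: 0.0423
gripper_force: 0.0
```

send_rows(
  deltas=[
    {"dx": 1, "dy": -40, "dz": -6, "rx": 0, "ry": 0, "rz": 0},
    {"dx": 3, "dy": -80, "dz": -18, "rx": 0, "ry": 0, "rz": 0},
    {"dx": 6, "dy": -120, "dz": -30, "rx": 0, "ry": 0, "rz": 0},
    {"dx": 9, "dy": -160, "dz": -45, "rx": 0, "ry": 0, "rz": 0},
    {"dx": 12, "dy": -200, "dz": -60, "rx": 0, "ry": 0, "rz": 0},
  ],
)

```text
clock: 1.77
tcp_pos: [0.4664, -0.099, 0.1829]
orientation: [1.957, 2.457, 0.001]
contact_force: [1.2, 1.9, 0.4]
grip_width: 0.0426
gripper_force: 0.0
```

send_rows(
  deltas=[
    {"dx": 1, "dy": -13, "dz": -15, "rx": 0, "ry": 0, "rz": 0},
    {"dx": 1, "dy": -26, "dz": -30, "rx": 0, "ry": 0, "rz": 0},
    {"dx": 1, "dy": -26, "dz": -55, "rx": 0, "ry": 0, "rz": 0},
    {"dx": 1, "dy": -26, "dz": -75, "rx": 0, "ry": 0, "rz": 0},
    {"dx": 1, "dy": -26, "dz": -85, "rx": 0, "ry": 0, "rz": 0},
  ],
)

```text
clock: 2.18
tcp_pos: [0.4661, -0.1234, 0.096]
orientation: [-1.957, -2.454, 0.003]
contact_force: [-1.4, 0.6, -0.6]
grip_width: 0.0418
gripper_force: 0.0
```

send_rows(
  deltas=[
    {"dx": 0, "dy": 0, "dz": -8, "rx": 0, "ry": 0, "rz": 0},
    {"dx": 0, "dy": 0, "dz": -14, "rx": 0, "ry": 0, "rz": 0},
    {"dx": 0, "dy": 0, "dz": -14, "rx": 0, "ry": 0, "rz": 0},
  ],
)

```text
clock: 2.43
tcp_pos: [0.4675, -0.123, 0.0838]
orientation: [-1.957, -2.457, 0.001]
contact_force: [0.6, -0.2, -0.1]
grip_width: 0.0418
gripper_force: 0.0
```

Run:
```python
from h import *
d,W=grab('top'); cv2.imwrite('pics/t2.png',cv2.resize(d['frame'][180:320,270:450],None,fx=4,fy=4,interpolation=cv2.INTER_CUBIC))
print(r.get_obs()['tcp_pos'],r.get_obs()['contact_force'])
```

```text
[ 0.46784519 -0.12317903  0.08438189] [0.38152125 0.79131609 0.06255701]
```

View pics/t2.png

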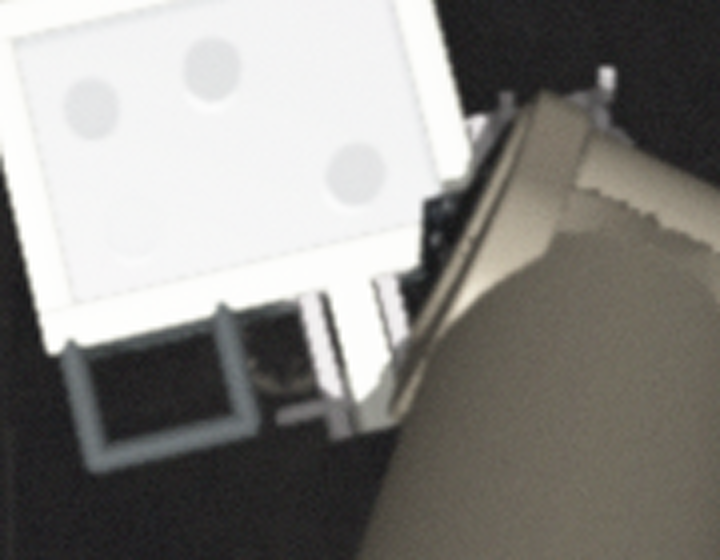

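The arm hides the grip in this view; the clevis and bar haven't moved. I'll shift 4.5 mm to the grip centre and close.

send_rows(
  deltas=[
    {"dx": 0, "dy": -4, "dz": -2, "rx": 0, "ry": 0, "rz": 0},
    {"dx": 0, "dy": -4, "dz": -2, "rx": 0, "ry": 0, "rz": 0},
  ],
)

```text
clock: 2.65
tcp_pos: [0.4682, -0.128, 0.0829]
orientation: [1.957, 2.455, 0.001]
contact_force: [-0.1, -0.2, -0.5]
grip_width: 0.0423
gripper_force: 0.0
```

send_rows(
  deltas=[
    {"dx": 0, "dy": 0, "dz": 0, "rx": 0, "ry": 0, "rz": 0},
    {"dx": 0, "dy": 0, "dz": 0, "rx": 0, "ry": 0, "rz": 0},
    {"dx": 0, "dy": 0, "dz": 0, "rx": 0, "ry": 0, "rz": 0},
    {"dx": 0, "dy": 0, "dz": 0, "rx": 0, "ry": 0, "rz": 0},
    {"dx": 0, "dy": 0, "dz": 0, "rx": 0, "ry": 0, "rz": 0},
  ],
  jaw=5,
  newtons=50,
)

```text
clock: 3.07
tcp_pos: [0.468, -0.1273, 0.0826]
orientation: [1.958, 2.456, 0.001]
contact_force: [-1.0, 0.5, 5.4]
grip_width: 0.0134
gripper_force: 51.4
```

send_rows(
  deltas=[
    {"dx": 0, "dy": 0, "dz": 1, "rx": 0, "ry": 0, "rz": 0},
    {"dx": 1.3, "dy": -5.8, "dz": 1.3, "rx": 0, "ry": 0, "rz": 0},
    {"dx": 2.7, "dy": -11.7, "dz": 1.3, "rx": 0, "ry": 0, "rz": 0},
    {"dx": 4.5, "dy": -19.5, "dz": 1.3, "rx": 0, "ry": 0, "rz": 0},
    {"dx": 4.5, "dy": -19.5, "dz": 1.3, "rx": 0, "ry": 0, "rz": 0},
  ],
)

```text
clock: 3.48
tcp_pos: [0.4725, -0.1491, 0.0837]
orientation: [1.96, 2.453, -0.001]
contact_force: [-0.1, -0.3, -0.3]
grip_width: 0.013
gripper_force: 50.6
```

Free sliding, no side force. Continuing the draw.

send_rows(
  deltas=[
    {"dx": 2.2, "dy": -9.7, "dz": 0, "rx": 0, "ry": 0, "rz": 0},
    {"dx": 4.5, "dy": -19.5, "dz": 0, "rx": 0, "ry": 0, "rz": 0},
    {"dx": 6.7, "dy": -29.2, "dz": 0, "rx": 0, "ry": 0, "rz": 0},
    {"dx": 8.9, "dy": -39, "dz": 0, "rx": 0, "ry": 0, "rz": 0},
    {"dx": 11.2, "dy": -48.7, "dz": 0, "rx": 0, "ry": 0, "rz": 0},
  ],
)

```text
clock: 3.9
tcp_pos: [0.4836, -0.1969, 0.0836]
orientation: [1.959, 2.456, -0.0]
contact_force: [0.6, -0.4, -0.5]
grip_width: 0.0132
gripper_force: 50.6
```

send_rows(
  deltas=[
    {"dx": 2.2, "dy": -9.7, "dz": 0, "rx": 0, "ry": 0, "rz": 0},
    {"dx": 4.5, "dy": -19.5, "dz": 0, "rx": 0, "ry": 0, "rz": 0},
    {"dx": 6.7, "dy": -29.2, "dz": 0, "rx": 0, "ry": 0, "rz": 0},
    {"dx": 6.7, "dy": -29.2, "dz": 12, "rx": 0, "ry": 0, "rz": 0},
    {"dx": 6.7, "dy": -29.2, "dz": 35, "rx": 0, "ry": 0, "rz": 0},
  ],
)

```text
clock: 4.32
tcp_pos: [0.4884, -0.2248, 0.1175]
orientation: [-1.957, -2.452, 0.004]
contact_force: [0.4, 0.9, -0.8]
grip_width: 0.013
gripper_force: 50.6
```

Run:
```python
from h import *
d,W=grab('side'); cv2.imwrite('pics/s3.png',cv2.resize(d['frame'][150:330,150:390],None,fx=3,fy=3,interpolation=cv2.INTER_CUBIC))
np.save('s3.npy',W)
```

```text
(no output)
```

View pics/s3.png

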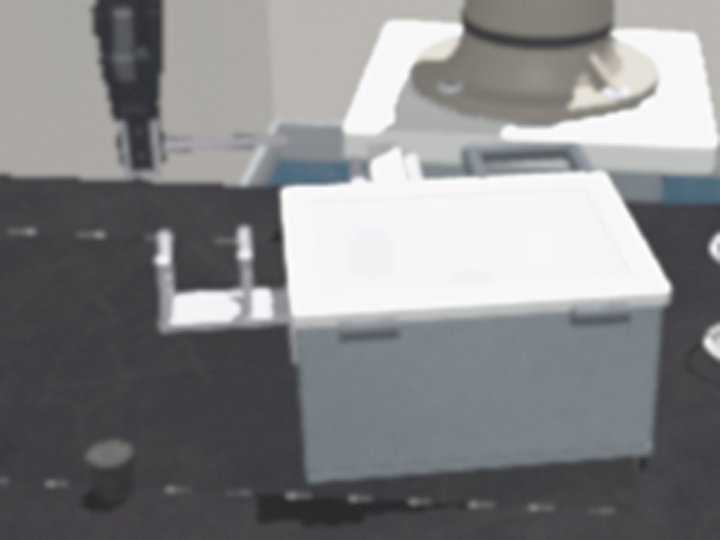

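The side picture shows the pin held level at crop (165-290,142), clear of the clevis. The bracket forks are at (165,235) and (245,232). Now moving over the bracket.

send_rows(
  deltas=[
    {"dx": 3.8, "dy": -16.6, "dz": 3, "rx": 0, "ry": 0, "rz": 0},
    {"dx": 28, "dy": -11, "dz": 3, "rx": 0, "ry": 0, "rz": 0},
    {"dx": 52, "dy": -6, "dz": 3, "rx": 0, "ry": 0, "rz": 0},
    {"dx": 76, "dy": 0, "dz": 3, "rx": 0, "ry": 0, "rz": 0},
    {"dx": 97, "dy": 4, "dz": 3, "rx": 0, "ry": 0, "rz": 0},
  ],
)

```text
clock: 4.78
tcp_pos: [0.5889, -0.2195, 0.1225]
orientation: [1.956, 2.457, 0.002]
contact_force: [0.5, -0.0, -1.2]
grip_width: 0.0135
gripper_force: 50.6
```

send_rows(
  deltas=[
    {"dx": 0, "dy": 0, "dz": 0, "rx": 0, "ry": 0, "rz": 0},
    {"dx": 0, "dy": 0, "dz": 0, "rx": 0, "ry": 0, "rz": 0},
  ],
)

```text
clock: 4.95
tcp_pos: [0.5881, -0.2198, 0.122]
orientation: [1.955, 2.459, 0.0]
contact_force: [-0.2, 0.2, -1.1]
grip_width: 0.0134
gripper_force: 50.6
```

Run:
```python
from h import *
d,W=grab('side'); cv2.imwrite('pics/s4.png',cv2.resize(d['frame'][180:300,170:310],None,fx=5,fy=5,interpolation=cv2.INTER_CUBIC))
np.save('s4.npy',W)
yaw=np.radians(12.9);C=np.array([.5683,-.0215]);ex=np.array([np.cos(yaw),np.sin(yaw)]);ey=np.array([-ex[1],ex[0]])
o=r.get_obs();P=np.array([.5852,-.2194])
print(o['tcp_pos'],(o['tcp_pos'][:2]-P)@ex,(o['tcp_pos'][:2]-P)@ey)
x=((W[...,:2]-P)@ex)*1e3;y=((W[...,:2]-P)@ey)*1e3;z=W[...,2]*1e3
for a in range(16,96,6):
    for n,s in(('pin',(y>a)&(y<a+6)&(abs(x)<30)&(z>110)&(z<150)),('fork',(y>a)&(y<a+6)&(abs(x)<30)&(z>78)&(z<108))):
        if s.sum()>2: print(a,n,s.sum(),np.median(x[s]).round(1),x[s].min().round(),x[s].max().round(),np.median(z[s]).round(1),z[s].max().round(),y[s].max().round())
```

```text
[ 0.58680059 -0.22055899  0.12188183] 0.0013014524957435886 -0.0014870714069616397
16 pin 20 5.8 3.0 8.0 127.6 130.0 22.0
22 pin 19 5.0 1.0 8.0 127.0 130.0 28.0
22 fork 14 11.7 -13.0 18.0 92.7 100.0 28.0
28 pin 14 4.9 1.0 7.0 127.6 131.0 33.0
28 fork 72 12.6 -15.0 20.0 92.3 102.0 33.0
34 pin 20 5.6 -1.0 9.0 128.5 130.0 39.0
40 pin 20 5.3 -0.0 8.0 127.4 131.0 46.0
46 pin 16 5.3 3.0 7.0 127.7 131.0 52.0
52 pin 18 5.8 2.0 8.0 127.6 130.0 57.0
58 pin 17 4.8 3.0 8.0 127.2 131.0 64.0
64 pin 17 5.4 -0.0 8.0 128.7 130.0 70.0
70 pin 17 4.6 1.0 9.0 128.0 131.0 75.0
70 fork 43 13.1 -14.0 20.0 93.6 102.0 76.0
76 pin 20 5.3 1.0 8.0 127.2 130.0 82.0
76 fork 31 12.6 -14.0 21.0 95.8 102.0 78.0
82 pin 14 5.7 3.0 8.0 127.8 130.0 88.0
88 pin 3 3.0 2.0 6.0 127.5 129.0 88.0
94 pin 11 -4.0 -26.0 29.0 111.1 112.0 100.0
```

View pics/s4.png

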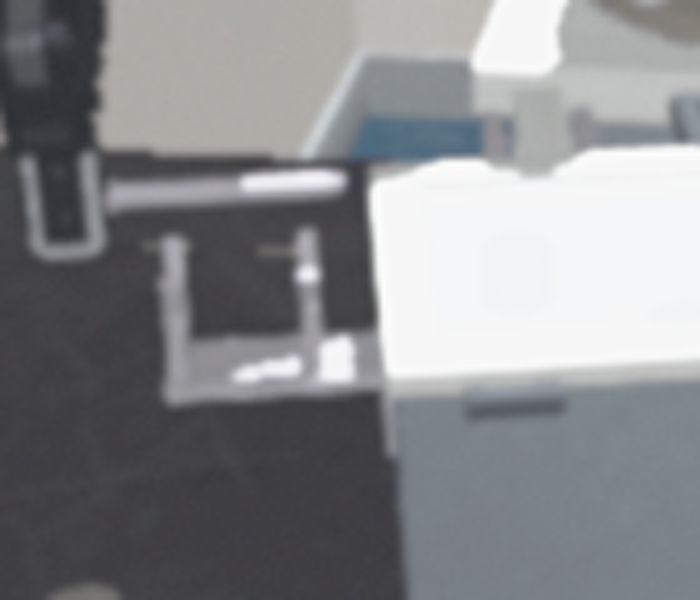

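The pin is level and centred over the notches (within about 1 mm), with its tip at crop (345,182) short of the case. Lowering.

send_rows(
  deltas=[
    {"dx": 0, "dy": 0, "dz": -10, "rx": 0, "ry": 0, "rz": 0},
    {"dx": 0, "dy": 0, "dz": -20, "rx": 0, "ry": 0, "rz": 0},
    {"dx": 0, "dy": 0, "dz": -28, "rx": 0, "ry": 0, "rz": 0},
    {"dx": 0, "dy": 0, "dz": -36, "rx": 0, "ry": 0, "rz": 0},
    {"dx": 0, "dy": 0, "dz": -42, "rx": 0, "ry": 0, "rz": 0},
  ],
)

```text
clock: 5.42
tcp_pos: [0.5861, -0.2207, 0.078]
orientation: [-1.958, -2.455, 0.001]
contact_force: [-1.1, 0.3, -0.7]
grip_width: 0.0131
gripper_force: 50.6
```

send_rows(
  deltas=[
    {"dx": 0, "dy": 0, "dz": -2, "rx": 0, "ry": 0, "rz": 0},
    {"dx": 0, "dy": 0, "dz": -4, "rx": 0, "ry": 0, "rz": 0},
    {"dx": 0, "dy": 0, "dz": -5, "rx": 0, "ry": 0, "rz": 0},
    {"dx": 0, "dy": 0, "dz": -5, "rx": 0, "ry": 0, "rz": 0},
  ],
)

```text
clock: 5.75
tcp_pos: [0.5872, -0.2208, 0.0746]
orientation: [1.958, 2.457, 0.0]
contact_force: [-0.7, -0.1, 0.3]
grip_width: 0.013
gripper_force: 50.6
```

send_rows(
  deltas=[
    {"dx": 0, "dy": 0, "dz": -1, "rx": 0, "ry": 0, "rz": 0},
    {"dx": 0, "dy": 0, "dz": -2, "rx": 0, "ry": 0, "rz": 0},
    {"dx": 0, "dy": 0, "dz": -2, "rx": 0, "ry": 0, "rz": 0},
  ],
)

```text
clock: 6.0
tcp_pos: [0.5872, -0.2207, 0.0726]
orientation: [1.958, 2.457, 0.0]
contact_force: [-0.4, 0.1, -0.3]
grip_width: 0.013
gripper_force: 50.6
```

send_rows(
  deltas=[
    {"dx": 0, "dy": 0, "dz": -1, "rx": 0, "ry": 0, "rz": 0},
    {"dx": 0, "dy": 0, "dz": -1, "rx": 0, "ry": 0, "rz": 0},
  ],
)

```text
clock: 6.17
tcp_pos: [0.5871, -0.2207, 0.0715]
orientation: [-1.958, -2.457, -0.0]
contact_force: [-0.6, 0.1, 0.0]
grip_width: 0.013
gripper_force: 50.6
```

send_rows(
  deltas=[
    {"dx": 0, "dy": 0, "dz": -1, "rx": 0, "ry": 0, "rz": 0},
    {"dx": 0, "dy": 0, "dz": -1, "rx": 0, "ry": 0, "rz": 0},
  ],
)

```text
clock: 6.33
tcp_pos: [0.5871, -0.2206, 0.0704]
orientation: [-1.958, -2.457, -0.0]
contact_force: [1.1, 0.6, -0.6]
grip_width: 0.0133
gripper_force: 50.6
```

send_rows(
  deltas=[
    {"dx": 0, "dy": 0, "dz": -1, "rx": 0, "ry": 0, "rz": 0},
    {"dx": 0, "dy": 0, "dz": -1, "rx": 0, "ry": 0, "rz": 0},
  ],
)

```text
clock: 6.5
tcp_pos: [0.5872, -0.2207, 0.07]
orientation: [-1.958, -2.457, -0.001]
contact_force: [-2.0, 1.1, 4.4]
grip_width: 0.013
gripper_force: 51.4
```

Seated: 4.4 N upward at the expected height. Releasing.

send_rows(
  deltas=[
    {"dx": 0, "dy": 0, "dz": 0.5, "rx": 0, "ry": 0, "rz": 0},
    {"dx": 0, "dy": 0, "dz": 0.5, "rx": 0, "ry": 0, "rz": 0},
    {"dx": 0, "dy": 0, "dz": 0.5, "rx": 0, "ry": 0, "rz": 0},
    {"dx": 0, "dy": 0, "dz": 0.5, "rx": 0, "ry": 0, "rz": 0},
  ],
  jaw=42,
)

```text
clock: 6.83
tcp_pos: [0.5871, -0.2207, 0.0699]
orientation: [-1.958, -2.457, 0.0]
contact_force: [-0.6, -1.0, 0.1]
grip_width: 0.0418
gripper_force: 0.0
```

send_rows(
  deltas=[
    {"dx": 0, "dy": 0, "dz": 10, "rx": 0, "ry": 0, "rz": 0},
    {"dx": 0, "dy": 0, "dz": 30, "rx": 0, "ry": 0, "rz": 0},
    {"dx": 0, "dy": 0, "dz": 55, "rx": 0, "ry": 0, "rz": 0},
    {"dx": 0, "dy": 0, "dz": 85, "rx": 0, "ry": 0, "rz": 0},
    {"dx": 0, "dy": 0, "dz": 110, "rx": 0, "ry": 0, "rz": 0},
  ],
)

```text
clock: 7.25
tcp_pos: [0.5872, -0.221, 0.1824]
orientation: [1.958, 2.456, 0.0]
contact_force: [1.3, -0.1, 0.1]
grip_width: 0.0419
gripper_force: 0.0
```

Run:
```python
from h import *
d,W=grab('side'); cv2.imwrite('pics/s5.png',cv2.resize(d['frame'][180:300,170:310],None,fx=5,fy=5,interpolation=cv2.INTER_CUBIC))
yaw=np.radians(12.9);ex=np.array([np.cos(yaw),np.sin(yaw)]);ey=np.array([-ex[1],ex[0]])
o=r.get_obs();P=np.array([.5852,-.2194]);print(o['tcp_pos'],o['grip_width'])
x=((W[...,:2]-P)@ex)*1e3;y=((W[...,:2]-P)@ey)*1e3;z=W[...,2]*1e3
for a in range(-20,96,6):
    s=(y>a)&(y<a+6)&(abs(x)<12)&(z>64)&(z<100)
    if s.sum()>2: print(a,s.sum(),np.median(x[s]).round(1),np.median(z[s]).round(1),z[s].max().round(),y[s].max().round())
```

```text
[ 0.58971243 -0.22240963  0.18748862] 0.04198468003571958
-20 11 7.9 75.3 82.0 -14.0
-14 49 7.8 77.0 84.0 -8.0
-8 44 8.0 76.9 84.0 -2.0
-2 46 8.2 76.9 84.0 4.0
4 49 8.1 77.0 85.0 10.0
10 32 5.6 77.2 83.0 15.0
16 20 3.7 76.2 78.0 22.0
22 17 3.6 77.6 96.0 28.0
28 32 -7.2 87.9 98.0 34.0
34 14 4.8 75.5 79.0 40.0
40 17 4.6 76.8 79.0 45.0
46 20 4.0 76.1 79.0 52.0
52 15 4.6 75.9 79.0 57.0
58 17 4.2 76.7 79.0 63.0
64 14 4.7 76.6 79.0 70.0
70 22 -1.4 82.8 99.0 75.0
76 20 2.9 78.0 97.0 82.0
82 15 4.0 76.2 78.0 87.0
```

View pics/s5.png

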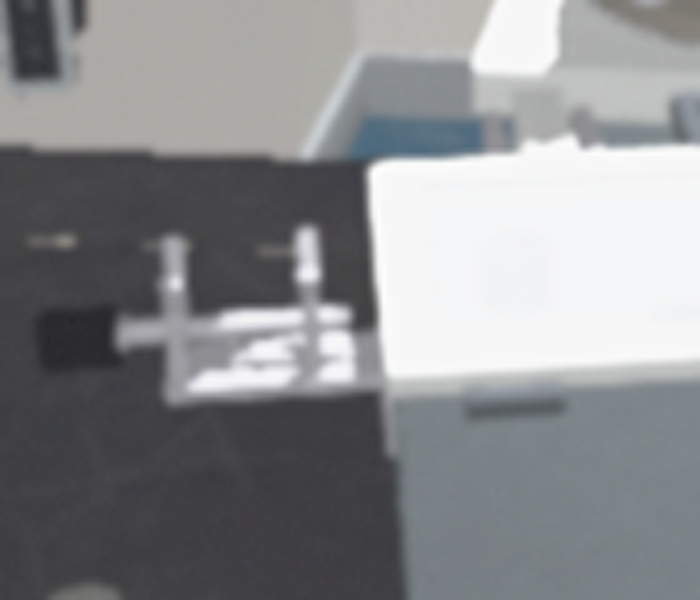

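The pin lies level in both notches (crop (40-350,330)), grip outside the outer fork, released. Next, the handle bar.

send_rows(
  deltas=[
    {"dx": -19, "dy": 28, "dz": 0, "rx": 0, "ry": 0, "rz": 0},
    {"dx": -38, "dy": 57, "dz": 0, "rx": 0, "ry": 0, "rz": 0},
    {"dx": -57, "dy": 85, "dz": 0, "rx": 0, "ry": 0, "rz": 0},
    {"dx": -76, "dy": 114, "dz": 0, "rx": 0, "ry": 0, "rz": 0},
    {"dx": -95, "dy": 142, "dz": 0, "rx": 0, "ry": 0, "rz": 0},
  ],
)

```text
clock: 7.72
tcp_pos: [0.4911, -0.0776, 0.1804]
orientation: [1.958, 2.456, 0.001]
contact_force: [0.8, 0.5, 0.6]
grip_width: 0.042
gripper_force: 0.0
```

send_rows(
  deltas=[
    {"dx": -19, "dy": 28, "dz": 0, "rx": 0, "ry": 0, "rz": 0},
    {"dx": -38, "dy": 57, "dz": 0, "rx": 0, "ry": 0, "rz": 0},
    {"dx": -55, "dy": 85, "dz": -15, "rx": 0, "ry": 0, "rz": 0},
    {"dx": -55, "dy": 85, "dz": -30, "rx": 0, "ry": 0, "rz": 0},
    {"dx": -55, "dy": 85, "dz": -30, "rx": 0, "ry": 0, "rz": 0},
  ],
)

```text
clock: 8.13
tcp_pos: [0.435, 0.0079, 0.1488]
orientation: [-1.952, -2.459, 0.003]
contact_force: [-0.1, 0.1, -0.5]
grip_width: 0.0418
gripper_force: 0.0
```

send_rows(
  deltas=[
    {"dx": 2, "dy": -2, "dz": -15, "rx": 0, "ry": 0, "rz": 0},
    {"dx": 2, "dy": -2, "dz": -30, "rx": 0, "ry": 0, "rz": 0},
    {"dx": 2, "dy": -2, "dz": -42, "rx": 0, "ry": 0, "rz": 0},
    {"dx": 2, "dy": -2, "dz": -53, "rx": 0, "ry": 0, "rz": 0},
    {"dx": 2, "dy": -2, "dz": -53, "rx": 0, "ry": 0, "rz": 0},
  ],
)

```text
clock: 8.55
tcp_pos: [0.439, 0.003, 0.0964]
orientation: [-1.96, -2.454, 0.003]
contact_force: [-0.4, -0.2, -0.4]
grip_width: 0.0419
gripper_force: 0.0
```

send_rows(
  deltas=[
    {"dx": 0, "dy": 0, "dz": 0, "rx": 0, "ry": 0, "rz": 0},
    {"dx": 0, "dy": 0, "dz": 0, "rx": 0, "ry": 0, "rz": 0},
    {"dx": 0, "dy": 0, "dz": 0, "rx": 0, "ry": 0, "rz": 0},
    {"dx": 0, "dy": 0, "dz": 0, "rx": 0, "ry": 0, "rz": 0},
    {"dx": 0, "dy": 0, "dz": 0, "rx": 0, "ry": 0, "rz": 0},
  ],
  jaw=3,
  newtons=50,
)

```text
clock: 8.97
tcp_pos: [0.4374, 0.0033, 0.0977]
orientation: [-1.958, -2.454, 0.003]
contact_force: [-6.6, -3.7, 7.6]
grip_width: 0.0102
gripper_force: 48.7
```

Bar gripped. Lifting along the hinge arc.

send_rows(
  deltas=[
    {"dx": 0.3, "dy": 0.1, "dz": 7.1, "rx": 0, "ry": 0, "rz": 0},
    {"dx": 1.3, "dy": 0.3, "dz": 17.8, "rx": 0, "ry": 0, "rz": 0},
    {"dx": 2.8, "dy": 0.6, "dz": 28.5, "rx": 0, "ry": 0, "rz": 0},
    {"dx": 4.8, "dy": 1.1, "dz": 39.0, "rx": 0, "ry": 0, "rz": 0},
    {"dx": 7.3, "dy": 1.7, "dz": 49.4, "rx": 0, "ry": 0, "rz": 0},
  ],
)

```text
clock: 9.38
tcp_pos: [0.4443, 0.0049, 0.147]
orientation: [-1.958, -2.454, 0.005]
contact_force: [-2.8, -2.3, -3.8]
grip_width: 0.0104
gripper_force: 48.6
```

send_rows(
  deltas=[
    {"dx": 3.1, "dy": 0.7, "dz": 10.3, "rx": 0, "ry": 0, "rz": 0},
    {"dx": 6.7, "dy": 1.5, "dz": 20.3, "rx": 0, "ry": 0, "rz": 0},
    {"dx": 10.8, "dy": 2.5, "dz": 30.2, "rx": 0, "ry": 0, "rz": 0},
    {"dx": 15.4, "dy": 3.5, "dz": 39.8, "rx": 0, "ry": 0, "rz": 0},
    {"dx": 20.5, "dy": 4.7, "dz": 49.2, "rx": 0, "ry": 0, "rz": 0},
  ],
)

```text
clock: 9.8
tcp_pos: [0.4635, 0.0093, 0.1959]
orientation: [-1.957, -2.452, 0.008]
contact_force: [-8.8, -3.4, 0.1]
grip_width: 0.0102
gripper_force: 48.9
```

send_rows(
  deltas=[
    {"dx": 5.6, "dy": 1.3, "dz": 9.1, "rx": 0, "ry": 0, "rz": 0},
    {"dx": 11.6, "dy": 2.7, "dz": 17.9, "rx": 0, "ry": 0, "rz": 0},
    {"dx": 18.1, "dy": 4.1, "dz": 26.3, "rx": 0, "ry": 0, "rz": 0},
    {"dx": 25.0, "dy": 5.7, "dz": 34.4, "rx": 0, "ry": 0, "rz": 0},
    {"dx": 29.8, "dy": 6.8, "dz": 39.6, "rx": 0, "ry": 0, "rz": 0},
  ],
)

```text
clock: 10.22
tcp_pos: [0.4915, 0.0157, 0.2358]
orientation: [-1.954, -2.448, 0.013]
contact_force: [-20.4, -3.6, 13.9]
grip_width: 0.01
gripper_force: 49.1
```

send_rows(
  deltas=[
    {"dx": 2.5, "dy": 0.6, "dz": 2.5, "rx": 0, "ry": 0, "rz": 0},
    {"dx": 5, "dy": 1.1, "dz": 5, "rx": 0, "ry": 0, "rz": 0},
    {"dx": 5, "dy": 1.1, "dz": 5, "rx": 0, "ry": 0, "rz": 0},
    {"dx": 5, "dy": 1.1, "dz": 5, "rx": 0, "ry": 0, "rz": 0},
    {"dx": 5, "dy": 1.1, "dz": 5, "rx": 0, "ry": 0, "rz": 0},
  ],
)

```text
clock: 10.63
tcp_pos: [0.4959, 0.0167, 0.2407]
orientation: [-1.955, -2.447, 0.013]
contact_force: [-21.5, -4.2, 18.8]
grip_width: 0.0103
gripper_force: 49.4
```

Run:
```python
from h import *
d,W=grab('side','s6'); np.save('s6.npy',W)
yaw=np.radians(12.9);ex=np.array([np.cos(yaw),np.sin(yaw)]);ey=np.array([-ex[1],ex[0]])
B=np.array([.4374,.0033]);o=r.get_obs();t=o['tcp_pos'];print(t,o['contact_force'],o['grip_width'],o['gripper_force'])
H=B+.205*ex
print('angle from tcp',np.degrees(np.arctan2(t[2]+.0083-.100,-(t[:2]-H)@ex)-np.arctan2(6,205)),'rad',np.hypot(t[2]-.0917,(t[:2]-H)@ex))
x=((W[...,:2]-H)@ex)*1e3;y=((W[...,:2]-H)@ey)*1e3;z=W[...,2]*1e3
s=(x<-20)&(x>-140)&(y>-150)&(y<50)&(z>118)&(z<250)
c=d['frame'].astype(int); s&=(c.min(-1)>150)
p,l=np.polyfit(x[s],z[s],1);print(s.sum(),'slope',np.degrees(np.arctan(p)))
```

```text
[0.49595861 0.01668996 0.24069837] [-21.94872638  -4.51662856  18.25088285] 0.010058271396126868 49.407554268836975
angle from tcp 44.11652355210094 rad 0.20785867465199004
8865 slope -44.24419227868642
```

View pics/s6.png

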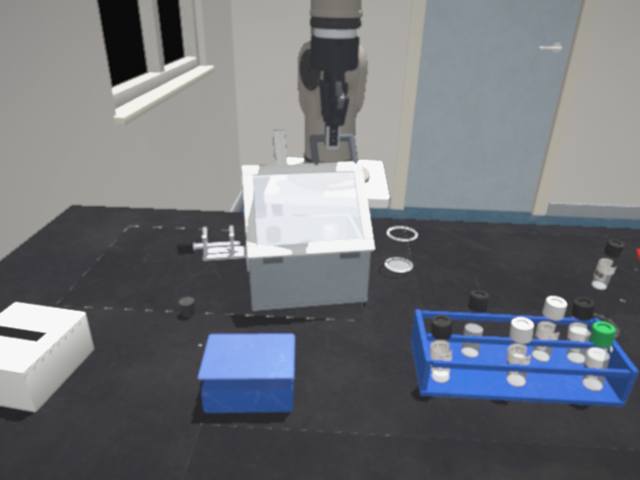

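The guard is at about 44.2° by both pane slope and TCP, the pin is still parked, and the bystanders are untouched. I'm pushing inward with about 28 N, so I'll relieve that and add 0.8°.

send_rows(
  deltas=[
    {"dx": 0.4, "dy": 0.1, "dz": 1.7, "rx": 0, "ry": 0, "rz": 0},
    {"dx": 0.7, "dy": 0.2, "dz": 3.5, "rx": 0, "ry": 0, "rz": 0},
    {"dx": 0.7, "dy": 0.2, "dz": 3.5, "rx": 0, "ry": 0, "rz": 0},
    {"dx": 0.7, "dy": 0.2, "dz": 3.5, "rx": 0, "ry": 0, "rz": 0},
  ],
)

```text
clock: 11.02
tcp_pos: [0.4993, 0.0175, 0.2443]
orientation: [-1.957, -2.452, 0.007]
contact_force: [-10.0, -2.5, 6.1]
grip_width: 0.0098
gripper_force: 49.3
```

```bash
cat > ang.py <<'E'
from h import *
d,W=grab('side')
yaw=np.radians(12.9);ex=np.array([np.cos(yaw),np.sin(yaw)]);ey=np.array([-ex[1],ex[0]])
B=np.array([.4374,.0033]);o=r.get_obs();t=o['tcp_pos'];print(t,o['contact_force'],np.abs(o['qvel']).max(),o['gripper_force'])
H=B+.205*ex
print('angle',np.degrees(np.arctan2(t[2]+.0083-.100,-(t[:2]-H)@ex)-np.arctan2(6,205)))
x=((W[...,:2]-H)@ex)*1e3;y=((W[...,:2]-H)@ey)*1e3;z=W[...,2]*1e3
s=(x<-20)&(x>-140)&(y>-150)&(y<50)&(z>118)&(z<250)&(d['frame'].min(-1)>150)
print('slope',np.degrees(np.arctan(np.polyfit(x[s],z[s],1)[0])))
E
python3 ang.py
```

```text
[0.4992046  0.01743039 0.24420099] [-11.24830556  -2.80704308   5.31649225] 0.002018891954985372 49.283602237701416
angle 45.446117758258396
slope -45.588843504626595
```

send_rows(
  deltas=[
    {"dx": -1.6, "dy": -0.4, "dz": -0.8, "rx": 0, "ry": 0, "rz": 0},
    {"dx": -1.6, "dy": -0.4, "dz": -0.8, "rx": 0, "ry": 0, "rz": 0},
    {"dx": -1.6, "dy": -0.4, "dz": -0.8, "rx": 0, "ry": 0, "rz": 0},
    {"dx": -1.6, "dy": -0.4, "dz": -0.8, "rx": 0, "ry": 0, "rz": 0},
    {"dx": -1.6, "dy": -0.4, "dz": -0.8, "rx": 0, "ry": 0, "rz": 0},
  ],
)

```text
clock: 11.48
tcp_pos: [0.4983, 0.0172, 0.2433]
orientation: [-1.957, -2.453, 0.006]
contact_force: [-6.9, -1.8, 2.9]
grip_width: 0.0099
gripper_force: 49.0
```

```bash
python3 ang.py
```

```text
[0.49826846 0.01719    0.24331359] [-8.07104555 -3.30570756  2.92063358] 0.0017786145419114872 49.01387393474579
angle 45.084956149950585
slope -45.18997728945883
```

45.1°, steady and lightly loaded. Handing in.

```bash
python3 -c "
from bench import r
print(r.hand_in())"
```

```text
the job is handed in; nothing more can be done
None
```

The lock pin is parked level in both bracket notches and released; the gripper is holding the guard still at about 45.1° from shut, and the job is handed in with no verdict returned.

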